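Check the mug's coaster with a moisture meter

TASK

Someone has lifted the coral mug off its wooden coaster and set it down right beside it; the chrome bell stands beside the other coaster. Take the orange moisture meter out of its cradle and hold it upright with its foot on the black dot of the mug's coaster, the broad side of the meter along the dark grain line, pressing gently so that the sprung foot goes about half way in. Finish while still holding it there like that, do not touch the bell's coaster with the meter, and leave both coasters and everything else where they are.

Things in the scene. Friction and masses are not known exactly. Their poses are not given: they have to be found in the camera images.
- meter: moisture meter, loose, 120 to 175 g: orange plastic casing 44 mm broad (its x), 24 mm thick (its y), 130 mm tall (its z). Its two broad sides are alike (black window, white button), so half a turn about z makes no difference. Origin at the centre of the casing's underside. It starts upright in the cradle, casing underside 20 mm and top 150 mm above the desk
- foot_tip (a point): centre of the underside of the meter's black rubber foot, 26 mm (x) by 14 mm (y), flat, which sticks out 10 mm below the casing's underside, on its centre line, when not pressed
- foot (a joint): how far the sprung foot is pushed up into the casing, in m: 0 fully out, 0.008 at its stop. The push is 1 N as it starts to move, and grows by 0.5 N per mm (3 N half way, at 4 mm)
- cradle: black open-topped cradle fixed to the desk, 57 mm (x) by 37 mm (y), 45 mm tall; the meter stands in it with 1.5 mm play all round, its broad side along the cradle's x, and comes out straight up (lift 45 mm or more). Origin at the centre of its underside
- coaster_left: wooden coaster, disc 96 mm across and 10 mm thick, loose, 150 g, lying flat on the desk, on the robot's left (+ y). Pale wood with a black dot 12 mm across in the middle of its top and a straight dark grain line 3 mm wide and 88 mm long through the dot. Origin at the centre of its underside; its x axis runs along the dark line, z up
- coaster_right: wooden coaster, disc 96 mm across and 10 mm thick, loose, 150 g, lying flat on the desk, on the robot's right (- y). Pale wood with a black dot 12 mm across in the middle of its top and a straight dark grain line 3 mm wide and 88 mm long through the dot. Origin at the centre of its underside; its x axis runs along the dark line, z up
- coaster_left_dot (a point): centre of the black dot on the left coaster's top face, 10 mm above the desk
- coaster_right_dot (a point): centre of the black dot on the right coaster's top face, 10 mm above the desk
- mug: coral ceramic mug, 80 mm across, 85 mm tall, one handle at its +y; loose. It stands on the desk beside one of the coasters, centre 120 to 140 mm from that coaster's centre. Origin at the centre of its underside
- bell: chrome desk bell, 84 mm across, 65 mm tall, loose; it stands on the desk beside the other coaster, 120 to 140 mm from its centre. Origin at the centre of its underside
- pencil_cup: dark steel pencil cup, 72 mm across, 100 mm tall, with pencils sticking out 35 mm, loose, towards the far edge of the desk; a bystander. Origin at the centre of its underside
- eraser: white eraser 50 by 22 by 14 mm, loose, towards the far edge of the desk; a bystander. Origin at the centre of its underside

How it is judged:
On the way:
1. the meter is lifted out of its cradle, held by the fingers (height (world z) of foot_tip above 0.048 m and contact force between the fingers and meter above 1 N), for 0.1 s.
At the end, for the whole second after the job is handed in: fingers hold the meter, still, within 7 degrees of upright; foot within 8 mm of the dot of the coaster the mug stands beside, broad side within 11 degrees of the line, foot pushed in 1.5 to 6.8 mm, pressing with 1 to 6 N; that coaster moved under 25 mm (((horizontal distance between mug and coaster_left below 0.17 m and horizontal distance between foot_tip and coaster_left_dot below 0.008 m and angle between the x axis of meter and the x axis of coaster_left, either way round below 0.2 rad and contact force between meter and coaster_left between 1 and 6 N and distance of coaster_left from where it was at the start of the episode below 0.025 m) or (horizontal distance between mug and coaster_right below 0.17 m and horizontal distance between foot_tip and coaster_right_dot below 0.008 m and angle between the x axis of meter and the x axis of coaster_right, either way round below 0.2 rad and contact force between meter and coaster_right between 1 and 6 N and distance of coaster_right from where it was at the start of the episode below 0.025 m)) and angle between meter's own z axis and vertical below 0.12 rad and value of joint foot between 0.0015 and 0.0068 m and contact force between the fingers and meter above 1 N and contact force between meter and cradle below 0.05 N and linear speed of meter below 0.02 m/s); the arm keeps its last pose, push and grip.
It fails at once if the meter touches the coaster beside the bell ((horizontal distance between mug and coaster_left below 0.17 m and contact force between meter and coaster_right above 0.3 N) or (horizontal distance between mug and coaster_right below 0.17 m and contact force between meter and coaster_left above 0.3 N)).
It fails at once if the meter is pressed hard (over 15 N) on a coaster (contact force between meter and coaster_left above 15 N or contact force between meter and coaster_right above 15 N).
It fails at once if the mug, the bell, a coaster or another loose thing is shifted by more than 25 mm (distance of any of mug, bell, coaster_left, coaster_right, pencil_cup, eraser from where it was at the start of the episode above 0.025 m).
It also fails if it takes over 35 s, if anything falls off the work surface, if the arm or the gripper's body presses on something with over 40 N, if the wrist force passes 120 N, or if a joint passes its speed limit or range.

ROBOT

A 7-joint arm with a two-finger parallel gripper is mounted at the origin on the work surface. World frame = base frame: x ahead of the robot, y to its left, z up, the work surface at z = 0. Lengths are in m, angles in rad, forces in N, time in s.
With the tool pointing down it reaches from about 0.425 to 0.925 m from the base axis. Payload 6.8 kg.
Tool frame: the origin (TCP) lies on the mounting face of the last link; the fingertips stand 173 mm ahead of it and the grasp point (between the pads) lies 155 mm ahead of it; y points along the fingers, x is the direction in which the jaws open and shut, and the axes are right-handed (so a half turn about y gives the same grasp; the last joint's range is limited). The gripper opens to 85 mm and grips with 20 to 120 N. Pads are 22 mm wide; open, the fingers measure 114 mm over their backs; the gripper's body (76 mm by 85 mm) begins 54 mm behind the grasp point. The pads swing forward as they close: fully open they stand 13 mm farther back than shut.
Start: joints at [-1.436, 0.477, 0.022, 1.555, -0.011, 1.109, -0.083], TCP at [0.162, 0.655, 0.405] pointing down, gripper open.
Joint ranges: [-2.96, 2.96], [-0.34, 2.1], [-1.41, 1.46], [0.24, 2.44], [-1.37, 4.51], [0.17, 1.92], [-2.96, 2.96]. Speed limits (rad/s): [2.39, 2.39, 3.14, 3.14, 3.14, 3.14, 3.14].

INTERFACE

Orientations are given as a rotation vector (axis times angle).
In Python, from bench import r gives the robot as it stands.
- The arm moves only by the tool step_arm, never from a script. Its arguments are lists of equal length, an entry for each row: "xyz": the shift along the tool's x, y, z scaled (see below), a list of three; "rotation": the turn, a rotation vector about the tool's x, y, z scaled (see below), a list of three. A call has 1 to 20 rows; each row is the pose to reach, as a shift and turn from the pose measured when the call began, along the tool's axes at that moment; what a row does not reach only later rows make up. The controller multiplies each number of a shift by 30 cm and each number of a turn by 90 degrees. A row lasts 1/8 s, in which the tool goes at most 62.5 mm and 10.7 degrees, less where a joint would pass 70% of its speed; a pose out of reach is approached as far as the arm can. A call with a number of a shift or a turn outside -1 to 1 is refused whole. A call with a gripper value outside its range is refused whole. "grip" is the closure, from 0 (fully open) to 1 (shut), set as the call begins (left out, the last holds). The fingers move at their own pace and stop on an object; "force" is the grip in N (left out, the last holds). Time passes only in rows, so rows that repeat a pose let the fingers close. It gives the time, the measured TCP pose, the force and the opening at its end, in the units of the state.
- r.get_obs(): the state, without advancing time (a new reading comes with each control period).
- r.grab_frame(name): name is "scene" or "top"; returns a dict with "pixels" (400x640x3 uint8, red, green, blue), "fx", "fy", "cx", "cy" (pixels), "position" and "attitude" of the camera in the world. Camera axes: x right, y down, z forward; pixel columns grow to the right and rows downward; lengths in m; the calibration is good to about 2 mm. A picture is of the moment at which its call begins. There is no depth.
- r.hand_in(): hands the job in, once; it reports no verdict.
The state is a dict: "clock": time; "joints": joint angles; "qvel": joint speeds; "tau": joint torques, N m; "tcp_pos": TCP position; "orientation": TCP orientation; "contact_force": force on the tool from outside, world axes, zero at the start; "moment": the same for the moment, N m; "grip_width": finger opening in m.
Only numpy, scipy, OpenCV 4.12 (cv2) and the standard library are available. Lean on these libraries where they do the work, as an engineer would, in place of code of your own. Each camera call takes 0.05 s, during which the arm holds its last target.

## Working session

There is one attempt and no reset: what is moved stays moved. The work goes in short steps, Python scripts to look and compute and a tool call to move; the robot and the scene stay as the last step left them, time stands still between calls to the robot, and variables do not carry over. Pictures are saved under pics/ and viewed, and the job is handed in when it is done.

Besides the shell and the picture viewer there is one more tool, called as a command line: name --argument value ..., lists and objects as JSON in quotes. step_arm: Moves the arm, as the interface text tells. Its arguments: {"type":"object","properties":{"xyz":{"type":"array"},"rotation":{"type":"array"},"grip":{"type":"number"},"force":{"type":"number"}},"required":["xyz","rotation"]}

```bash
ls; mkdir -p pics; python3 - <<'E'
from bench import r
import cv2
o=r.get_obs(); print(o)
for n in("top","scene"):
    f=r.grab_frame(n); cv2.imwrite(f"pics/{n}0.png",f["pixels"][:,:,::-1]); print({k:v for k,v in f.items() if k!="pixels"})
E
```

```text
pics
{'clock': 0.0, 'joints': array([-1.43610837,  0.47778179,  0.02235127,  1.55647949, -0.01150694,
        1.10929173, -0.0831339 ]), 'qvel': array([-0.00315175, -0.00027305, -0.0005012 ,  0.00021587,  0.00021041,
       -0.00029126,  0.00121142]), 'tau': array([-4.23626243e-04, -5.96452618e+01,  1.60769664e+00, -2.81183749e+01,
        1.25019587e-02,  9.57153534e-03, -1.38143014e-05]), 'tcp_pos': array([0.16220543, 0.65492495, 0.40372609]), 'orientation': array([-1.31559191, -1.02754088,  1.02980361]), 'contact_force': array([0.53167414, 0.53636808, 0.22268413]), 'moment': array([ 0.03031579, -0.02702941, -0.02322165]), 'grip_width': 0.08520013091528472}
{'fx': 438.5195144423005, 'fy': 438.5195144423005, 'cx': 320.20989400920735, 'cy': 200.989272919421, 'position': array([ 0.38760763, -0.00155086,  1.23745095]), 'attitude': array([-2.1344497 ,  2.12018664, -0.16078843])}
{'fx': 426.59361496556113, 'fy': 426.59361496556113, 'cx': 322.92857232812213, 'cy': 200.04979470598968, 'position': array([1.30455583, 0.12942002, 0.70924981]), 'attitude': array([-1.5669255 , -1.90207126,  0.86478138])}
```

View pics/top0.png

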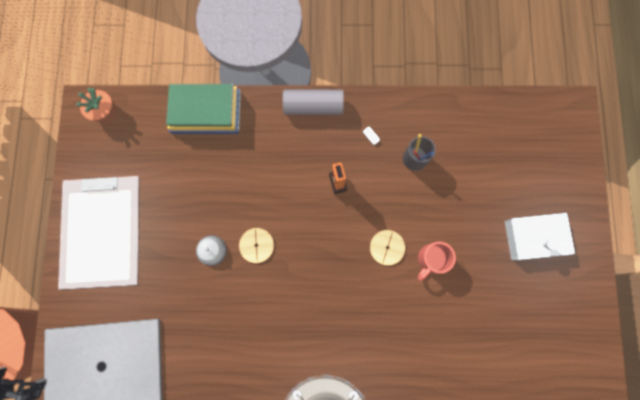

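View pics/scene0.png

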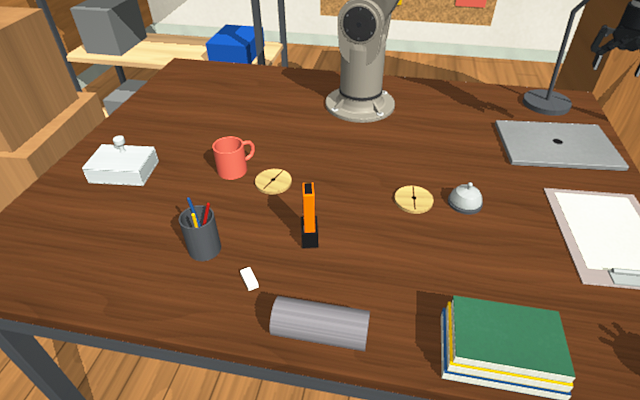

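```bash
python3 - <<'E'
from scipy.spatial.transform import Rotation as R
import numpy as np
np.set_printoptions(suppress=True,precision=4)
print(R.from_rotvec([-1.31559191, -1.02754088,  1.02980361]).as_matrix())
print(R.from_rotvec([-2.1344497 ,  2.12018664, -0.16078843]).as_matrix())
print(R.from_rotvec([-1.5669255 , -1.90207126,  0.86478138]).as_matrix())
E
```

```text
[[ 0.2404 -0.0003 -0.9707]
 [ 0.9707 -0.0018  0.2404]
 [-0.0018 -1.     -0.0001]]
[[ 0.008  -0.9861  0.1657]
 [-0.9999 -0.0054  0.0162]
 [-0.0151 -0.1658 -0.986 ]]
[[-0.1923  0.6466 -0.7382]
 [ 0.9813  0.1252 -0.146 ]
 [-0.002  -0.7525 -0.6586]]
```

```bash
python3 - <<'E'
import cv2, numpy as np
t=cv2.imread("pics/top0.png"); s=cv2.imread("pics/scene0.png")
a=cv2.resize(t[145:210,310:375],(390,390),interpolation=cv2.INTER_CUBIC)
b=cv2.resize(t[220:285,360:425],(390,390),interpolation=cv2.INTER_CUBIC)
cv2.imwrite("pics/ta.png",np.hstack([a,b]))
a=cv2.resize(s[170:260,265:355],(390,390),interpolation=cv2.INTER_CUBIC)
b=cv2.resize(s[150:215,240:305],(390,390),interpolation=cv2.INTER_CUBIC)
cv2.imwrite("pics/sa.png",np.hstack([a,b]))
E
```

```text
(no output)
```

View pics/ta.png

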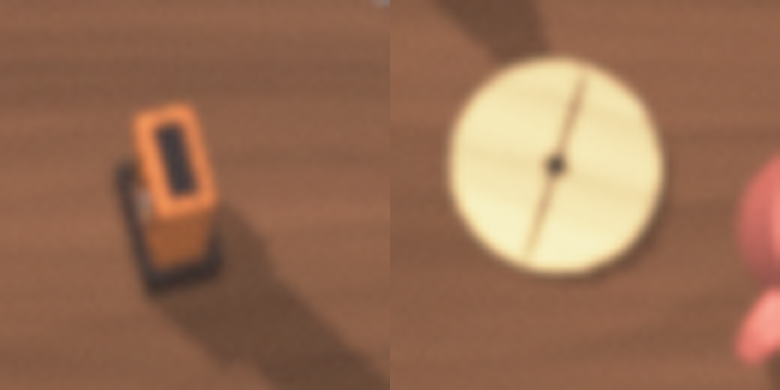

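View pics/sa.png

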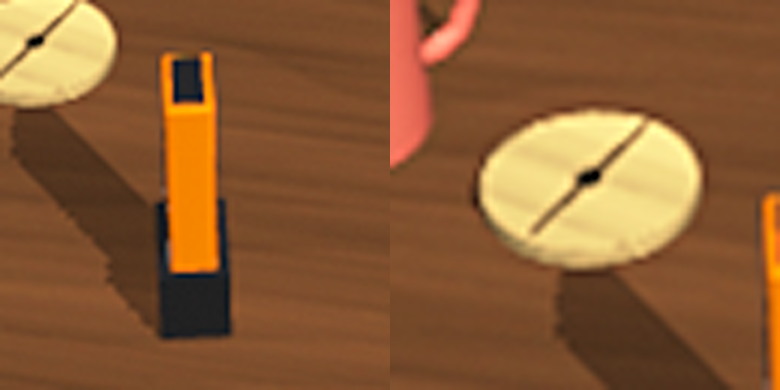

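Top view: the meter's top with a dark panel is near (339,171), the mug's coaster dot is near (387.5,247.5), and the mug is beside the right coaster. The scene view agrees. Next I measure each of these.

```bash
cat > h.py <<'E'
import cv2, numpy as np
from scipy.spatial.transform import Rotation as R
np.set_printoptions(suppress=True,precision=4)
def ray(f,uv):
    uv=np.atleast_2d(uv).astype(float)
    d=np.c_[(uv[:,0]-f["cx"])/f["fx"],(uv[:,1]-f["cy"])/f["fy"],np.ones(len(uv))]
    return d@R.from_rotvec(f["attitude"]).as_matrix().T
def onz(f,uv,z):
    d=ray(f,uv); p=f["position"]; return p+d*((z-p[2])/d[:,2])[:,None]
def tri(fs,uvs):
    A=np.zeros((3,3));b=np.zeros(3)
    for f,u in zip(fs,uvs):
        d=ray(f,u)[0];d/=np.linalg.norm(d);M=np.eye(3)-np.outer(d,d);A+=M;b+=M@f["position"]
    return np.linalg.solve(A,b)
def tri_res(fs,uvs):
    return tri(fs,uvs)
E
cat > m.py <<'E'
from h import *
from bench import r
F={n:r.grab_frame(n) for n in("top","scene")}
boxC={"top":(360,220,425,285),"scene":(240,150,305,215)}
boxM={"top":(318,145,362,200),"scene":(290,170,330,260)}
boxL={"top":(230,220,285,270),"scene":(385,175,440,222)}
def crop(b,m):
    o=np.zeros_like(m);o[b[1]:b[3],b[0]:b[2]]=m[b[1]:b[3],b[0]:b[2]];return o
dots=[];tops=[]
for n,f in F.items():
    hsv=cv2.cvtColor(f["pixels"],cv2.COLOR_RGB2HSV)
    pale=cv2.inRange(hsv,(15,30,130),(40,160,255))
    for nm,bx in(("R",boxC),("L",boxL)):
        c=max(cv2.findContours(crop(bx[n],pale),cv2.RETR_EXTERNAL,cv2.CHAIN_APPROX_NONE)[0],key=cv2.contourArea)
        P=onz(f,c[:,0],.01)
        el=cv2.minEnclosingCircle((P[:,:2]*1000).astype(np.float32))
        disc=np.zeros(pale.shape,np.uint8);cv2.drawContours(disc,[cv2.convexHull(c)],-1,255,-1)
        disc=cv2.erode(disc,np.ones((5,5),np.uint8))
        g=cv2.cvtColor(f["pixels"],cv2.COLOR_RGB2GRAY).astype(float)
        med=cv2.medianBlur(g.astype(np.uint8),15)
        med=np.median(g[disc>0])
        w=np.clip(med-g-25,0,None)*(disc>0)
        ys,xs=np.nonzero(w>0);ww=w[ys,xs]
        Q=onz(f,np.c_[xs,ys],.01)[:,:2]
        m0=np.average(Q,axis=0,weights=ww);C=np.cov(Q.T,aweights=ww);e,v=np.linalg.eigh(C)
        w2=w*(w>0.5*w.max());yy,xx=np.nonzero(w2);uv=np.array([np.average(xx,weights=w2[yy,xx]),np.average(yy,weights=w2[yy,xx])])
        a=np.degrees(np.arctan2(v[1,1],v[0,1]))%180
        print(n,nm,"circle",el,"linecent",m0,"len",np.sqrt(e),"ang",a,"dot px",uv,onz(f,uv,.01))
        if nm=="R":dots.append(uv)
    org=cv2.inRange(hsv,(5,150,80),(22,255,255)); org=crop(boxM[n],org)
    c=max(cv2.findContours(org,cv2.RETR_EXTERNAL,cv2.CHAIN_APPROX_NONE)[0],key=cv2.contourArea)
    full=np.zeros(org.shape,np.uint8);cv2.drawContours(full,[c],-1,255,-1)
    dark=(hsv[:,:,2]<95)&(full>0)
    k,lab,st,ce=cv2.connectedComponentsWithStats(dark.astype(np.uint8))
    print(n,st[1:],ce[1:])
    i=1+np.argmax(st[1:,4]);tops.append(ce[i])
    ys,xs=np.nonzero(lab==i);Q=onz(f,np.c_[xs,ys],.15)[:,:2]
    e,v=np.linalg.eigh(np.cov(Q.T));print(" top panel",onz(f,ce[i],.15),"ang",np.degrees(np.arctan2(v[1,1],v[0,1]))%180,np.sqrt(e*12))
fs=[F["top"],F["scene"]]
print("dot tri",tri(fs,dots));print("meter top tri",tri(fs,tops))
E
python3 m.py
```

```text
top R circle ((464.771240234375, -168.85546875), 50.763755798339844) linecent [ 0.4682 -0.17  ] len [0.0024 0.012 ] ang 161.57278161655142 dot px [387.1537 247.0987] [[ 0.4648 -0.1688  0.01  ]]
top L circle ((467.548095703125, 197.03775024414062), 50.265869140625) linecent [0.4717 0.198 ] len [0.0025 0.0126] ang 4.851660237998374 dot px [255.8532 244.8764] [[0.4684 0.1977 0.01  ]]
top [[337 167   5  10  28]] [[338.8929 171.3929]]
 top panel [[ 0.6469 -0.0306  0.15  ]] ang 14.573195979911503 [0.0072 0.0268]
scene R circle ((469.11456298828125, -168.1735076904297), 55.3521728515625) linecent [ 0.4658 -0.172 ] len [0.0034 0.0194] ang 163.14835783146876 dot px [273.1255 178.7065] [[ 0.4619 -0.1711  0.01  ]]
scene L circle ((472.4450988769531, 194.1067657470703), 54.59529495239258) linecent [0.4711 0.195 ] len [0.0035 0.0217] ang 1.7075968647518494 dot px [413.5941 197.3377] [[0.4675 0.1955 0.01  ]]
scene [[305 183   7  11  63]
 [302 205   1   4   4]
 [290 208   4   7  18]
 [315 208   1   1   1]
 [302 210   1   1   1]
 [302 212   1   1   1]
 [290 214  29  35 582]] [[307.746  187.9206]
 [302.     206.5   ]
 [291.1111 211.7778]
 [315.     208.    ]
 [302.     210.    ]
 [302.     212.    ]
 [303.3729 232.7405]]
 top panel [[ 0.7737 -0.0122  0.15  ]] ang 35.91287777446996 [0.0432 0.0842]
dot tri [ 0.4648 -0.1692  0.0125]
meter top tri [ 0.6727 -0.0362  0.044 ]
```

```bash
python3 - <<'E'
from h import *
from bench import r
F={n:r.grab_frame(n) for n in("top","scene")}
T,S=F["top"],F["scene"]
print(onz(S,[307.75,187.92],.15),tri([T,S],[[338.89,171.39],[307.75,187.92]]))
# top face corners, sub-pixel: orange top brightness
for n,f in F.items():
    hsv=cv2.cvtColor(f["pixels"],cv2.COLOR_RGB2HSV)
    b=(330,158,348,184) if n=="top" else (298,178,320,200)
    p=hsv[b[1]:b[3],b[0]:b[2]]
    print(n);print('\n'.join(' '.join(f"{x[0]:3d}/{x[2]:3d}" for x in row) for row in p))
E
```

```text
[[ 0.6465 -0.0325  0.15  ]] [ 0.647  -0.0314  0.1505]
top
 11/132  11/132  10/131  11/132  11/130  11/129  11/129  11/128  10/131  10/129  11/130  11/130  11/130  11/130  11/130  10/130  10/130  11/129
 10/131  10/130  11/131  11/131  10/130  10/130  11/130  11/129  10/128  11/128  10/130  11/130  11/129  11/129  10/128  11/129  11/128  11/131
 11/132  10/132  10/131  10/132  10/130  10/132  10/131  10/131  10/132  10/131  11/131  11/132  10/132  10/132  11/132  10/132  10/132  10/131
 10/135  10/133  10/134  10/133  10/134  10/135  10/136  11/140  11/142  11/145  10/144  10/142  10/136  11/136  10/136  10/137  10/136  10/136
 11/135  10/137  10/138  11/140  10/144  10/147  11/153  11/163  11/175  11/181  10/180  10/167  11/148  10/138  11/136  10/138  10/139  10/139
 10/139  11/142  11/150  10/166  11/178  10/185  11/190  11/201  11/215  11/220  11/220  10/206  10/169  11/143  11/138  10/139  11/139  10/141
 10/143  11/149  11/173  11/206  11/222  11/220  11/214  11/210  11/214  10/218  11/224  11/220  11/186  10/153  11/141  10/141  10/141  11/141
 11/145  11/154  11/190  12/225  1
[... 5879 characters left out ...]
/128  12/128  12/128  11/122  12/136  15/244  18/255  18/255  18/253  18/253  17/252  17/252  17/252  17/251  16/251  17/255  12/228  11/111  12/125  12/127  12/127  12/128
 12/134  12/134  12/133  12/128  12/130  14/216  15/245  16/245  16/244  16/244  16/245  16/245  16/245  16/246  16/247  17/255  12/222  11/107  12/120  12/125  12/124  12/123
 12/135  13/135  13/135  12/132  12/130  14/217  16/248  16/247  16/245  16/245  16/245  16/246  16/246  16/246  16/247  17/255  12/223  11/104  13/117  12/121  12/121  12/119
 13/131  12/132  13/131  12/130  12/116  13/206  16/248  16/248  16/245  16/246  16/246  16/246  16/246  16/246  16/248  17/255  13/226  11/114  12/129  12/129  12/128  12/125
```

```bash
python3 - <<'E'
from h import *
from bench import r
T=r.grab_frame("top");S=r.grab_frame("scene")
def ang(f,a,b):
    p=onz(f,[a,b],.15);d=(p[0]-p[1])[:2];return np.degrees(np.arctan2(d[1],d[0]))%180,p[:,:2].ravel()
print(ang(T,(335.67,168),(337.83,176)),ang(T,(340.5,168),(342.3,175)))
# scene outer edges of top: left col half-value(185) rows 183..194 ; right
print(ang(S,(301.8,184),(302.55,195)),ang(S,(313.85,184),(314.95,195)))
# scene cradle and top cross-check
o=r.get_obs();print(o["clock"],R.from_rotvec(o["orientation"]).as_matrix(),o["tcp_pos"])
E
```

```text
(np.float64(14.852833986836915), array([ 0.6557, -0.0224,  0.6349, -0.0279])) (np.float64(14.078639793472249), array([ 0.6558, -0.0347,  0.6375, -0.0392]))
(np.float64(15.67545299970243), array([ 0.6364, -0.0474,  0.6704, -0.0379])) (np.float64(15.606756015635625), array([ 0.6316, -0.0228,  0.6656, -0.0133]))
0.4 [[ 0.2404 -0.     -0.9707]
 [ 0.9707 -0.0002  0.2404]
 [-0.0002 -1.     -0.    ]] [0.1623 0.6552 0.4046]
```

```bash
cat > go.py <<'E'
import sys
from h import *
from bench import r
# usage: go.py x y z toolx_angle_deg
x,y,z,a=map(float,sys.argv[1:5])
o=r.get_obs();M=R.from_rotvec(o["orientation"]).as_matrix();p=o["tcp_pos"]
a=np.radians(a);X=np.array([np.cos(a),np.sin(a),0]);Y=np.array([0,0,-1.]);G=np.c_[X,Y,np.cross(X,Y)]
print("t",o["clock"],"p",p,"angx",np.degrees(np.arctan2(M[1,0],M[0,0])),"tilt",np.degrees(np.arccos(-M[2,1])),"F",o["contact_force"],"w",o["grip_width"])
print("shift",M.T@(np.array([x,y,z])-p)/.3,"rot",R.from_matrix(M.T@G).as_rotvec()/(np.pi/2))
E
python3 go.py .647 -.031 .40 105
```

```text
t 0.4 p [0.1623 0.6552 0.4046] angx 76.0895818566795 tilt 0.013017645308599075 F [-0.4809 -0.0039  0.0003] w 0.08559216019928532
shift [-1.8318  0.0157 -2.1183] rot [-0.     -0.3212 -0.0001]
```

step_arm --xyz '[[-0.86,0,-1.0],[-0.86,0,-1.0],[-0.86,0,-1.0],[-0.86,0,-1.0],[-0.86,0,-1.0],[-0.86,0,-1.0],[-0.86,0,-1.0]]' --rotation '[[0,-0.322,0],[0,-0.322,0],[0,-0.322,0],[0,-0.322,0],[0,-0.322,0],[0,-0.322,0],[0,-0.322,0]]' --grip 0

```text
clock: 1.27
tcp_pos: [0.3939, 0.3286, 0.4049]
orientation: [-1.078, -1.396, 1.396]
contact_force: [-1.2, 0.8, 0.5]
grip_width: 0.0853
```

```bash
python3 go.py .647 -.0312 .40 105
```

```text
t 1.275 p [0.3939 0.3286 0.4049] angx 104.70480744501991 tilt 0.0808625084191247 F [-1.1641  0.7827  0.5093] w 0.08527369636008132
shift [-1.3743  0.0185 -0.5116] rot [ 0.0004 -0.0033 -0.0008]
```

step_arm --xyz '[[-1.0,0,-0.4],[-1.0,0,-0.4],[-1.0,0,-0.4],[-1.0,0,-0.4],[-1.0,0,-0.4],[-1.0,0,-0.4]]' --rotation '[[0,0,0],[0,0,0],[0,0,0],[0,0,0],[0,0,0],[0,0,0]]'

```text
clock: 2.02
tcp_pos: [0.5878, 0.0641, 0.4056]
orientation: [-1.084, -1.391, 1.393]
contact_force: [-0.3, 0.0, 0.8]
grip_width: 0.0854
```

```bash
python3 go.py .647 -.0312 .35 105
```

```text
t 2.025 p [0.5878 0.0641 0.4056] angx 104.31412450242745 tilt 0.2201651587782901 F [-0.2799  0.0283  0.7673] w 0.08536162401457963
shift [-0.356   0.1868 -0.1124] rot [ 0.0009 -0.0076 -0.0023]
```

step_arm --xyz '[[-0.356,0.05,-0.112],[-0.356,0.15,-0.112],[-0.356,0.187,-0.112],[-0.356,0.187,-0.112],[-0.356,0.187,-0.112]]' --rotation '[[0.001,-0.008,-0.002],[0.001,-0.008,-0.002],[0.001,-0.008,-0.002],[0.001,-0.008,-0.002],[0.001,-0.008,-0.002]]'

```text
clock: 2.65
tcp_pos: [0.6469, -0.0291, 0.3509]
orientation: [-1.072, -1.403, 1.401]
contact_force: [0.0, -0.2, 0.3]
grip_width: 0.0849
```

```bash
python3 go.py .647 -.0312 .270 105; python3 - <<'E'
from bench import r
import cv2,numpy as np
t=r.grab_frame("top")["pixels"][:,:,::-1];s=r.grab_frame("scene")["pixels"][:,:,::-1]
cv2.imwrite("pics/c1.png",np.hstack([cv2.resize(t[110:240,270:400],(390,390)),cv2.resize(s[100:260,230:390],(390,390))]))
E
```

```text
t 2.65 p [ 0.6469 -0.0291  0.3509] angx 105.19410732472842 tilt 0.07963356717069768 F [ 0.0185 -0.2358  0.3325] w 0.08486926920992426
shift [-0.007   0.2696  0.0018] rot [0.0008 0.0022 0.0004]
```

View pics/c1.png

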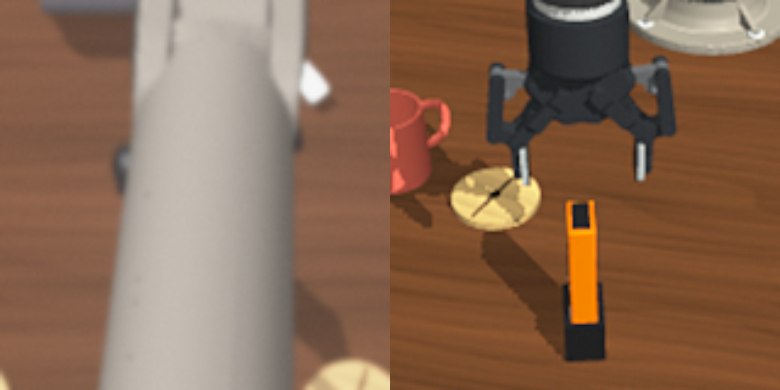

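The open fingers straddle the meter (scene view), one on each thin side. I'll descend.

step_arm --xyz '[[-0.007,0.1,0.002],[-0.007,0.2,0.002],[-0.007,0.25,0.002],[-0.007,0.27,0.002],[-0.007,0.27,0.002],[-0.007,0.27,0.002]]' --rotation '[[0.001,0.002,0],[0.001,0.002,0],[0.001,0.002,0],[0.001,0.002,0],[0.001,0.002,0],[0.001,0.002,0]]'

```text
clock: 3.5
tcp_pos: [0.6475, -0.0317, 0.2714]
orientation: [-1.076, -1.401, 1.398]
contact_force: [0.6, 0.8, 0.1]
grip_width: 0.0854
```

```bash
python3 go.py .647 -.0312 .270 105; python3 - <<'E'
from bench import r
import cv2,numpy as np
s=r.grab_frame("scene")["pixels"][:,:,::-1]
cv2.imwrite("pics/c2.png",cv2.resize(s[130:260,240:370],(520,520)))
E
```

```text
t 3.5 p [ 0.6475 -0.0317  0.2714] angx 104.98707393233921 tilt 0.1264409782537195 F [0.636  0.7953 0.1013] w 0.08541369483938749
shift [0.0021 0.0045 0.0013] rot [ 0.0014 -0.0001 -0.0002]
```

View pics/c2.png

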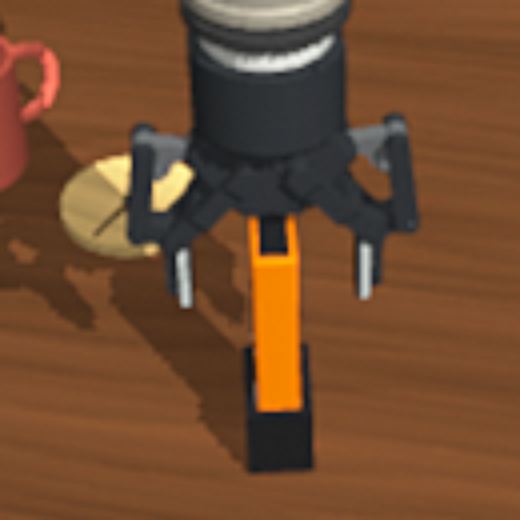

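step_arm --xyz '[[0,0,0],[0,0,0],[0,0,0],[0,0,0],[0,0,0],[0,0,0],[0,0,0],[0,0,0]]' --rotation '[[0,0,0],[0,0,0],[0,0,0],[0,0,0],[0,0,0],[0,0,0],[0,0,0],[0,0,0]]' --grip 1 --force 45

```text
clock: 4.55
tcp_pos: [0.6476, -0.0318, 0.2714]
orientation: [-1.076, -1.401, 1.398]
contact_force: [-0.1, 0.2, 2.1]
grip_width: 0.0235
```

```bash
python3 go.py .647 -.0312 .270 105
```

```text
t 4.55 p [ 0.6476 -0.0318  0.2714] angx 104.98286938663404 tilt 0.13896663033152692 F [-0.1326  0.1827  2.1299] w 0.02352159592493038
shift [0.0023 0.0047 0.0013] rot [ 0.0015 -0.0002 -0.0003]
```

step_arm --xyz '[[0,-0.06,0],[0,-0.13,0],[0,-0.2,0],[0,-0.27,0],[0,-0.27,0],[0,-0.27,0]]' --rotation '[[0,0,0],[0,0,0],[0,0,0],[0,0,0],[0,0,0],[0,0,0]]'

```text
clock: 5.3
tcp_pos: [0.647, -0.0317, 0.3519]
orientation: [-1.075, -1.4, 1.399]
contact_force: [0.3, -0.2, -2.1]
grip_width: 0.0237
```

```bash
python3 go.py .4635 -.170 .350 72.3; python3 - <<'E'
from bench import r
import cv2,numpy as np
s=r.grab_frame("scene")["pixels"][:,:,::-1]
cv2.imwrite("pics/c3.png",cv2.resize(s[100:260,230:390],(560,560)))
E
```

```text
t 5.3 p [ 0.647  -0.0317  0.3519] angx 104.99165688913915 tilt 0.07961771374838106 F [ 0.3084 -0.2447 -2.0756] w 0.023659836315741513
shift [-0.2872  0.0054  0.71  ] rot [0.0009 0.3632 0.0002]
```

View pics/c3.png

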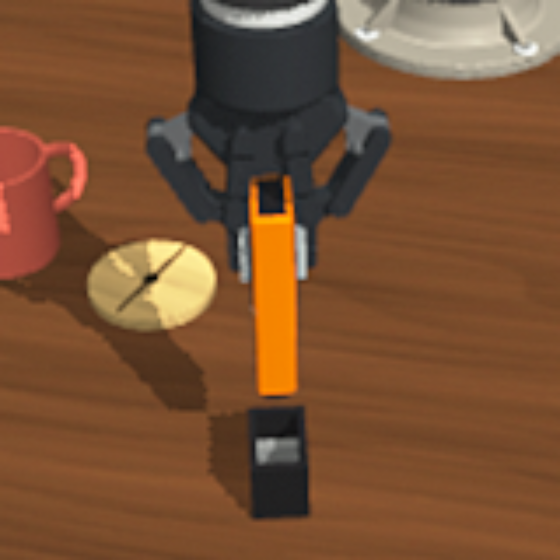

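step_arm --xyz '[[-0.06,0,0.15],[-0.12,0,0.3],[-0.18,0,0.45],[-0.24,0,0.6],[-0.287,0,0.71],[-0.287,0,0.71],[-0.287,0,0.71],[-0.287,0,0.71]]' --rotation '[[0,0.073,0],[0,0.146,0],[0,0.22,0],[0,0.29,0],[0,0.363,0],[0.001,0.363,0],[0.001,0.363,0],[0.001,0.363,0]]'

```text
clock: 6.35
tcp_pos: [0.4643, -0.1691, 0.3511]
orientation: [-1.338, -0.98, 0.981]
contact_force: [-0.7, 0.1, -1.8]
grip_width: 0.0234
```

```bash
python3 go.py .4635 -.170 .300 72.3; python3 - <<'E'
from bench import r
import cv2,numpy as np
t=r.grab_frame("top")["pixels"][:,:,::-1];s=r.grab_frame("scene")["pixels"][:,:,::-1]
cv2.imwrite("pics/c4.png",np.hstack([cv2.resize(t[190:320,330:460],(390,390)),cv2.resize(s[100:230,210:340],(390,390))]))
E
```

```text
t 6.35 p [ 0.4643 -0.1691  0.3511] angx 72.45773564526675 tilt 0.06601303702119946 F [-0.6729  0.1124 -1.7786] w 0.023427717825540546
shift [-0.0038  0.1703  0.0012] rot [-0.0007  0.0018 -0.0001]
```

View pics/c4.png

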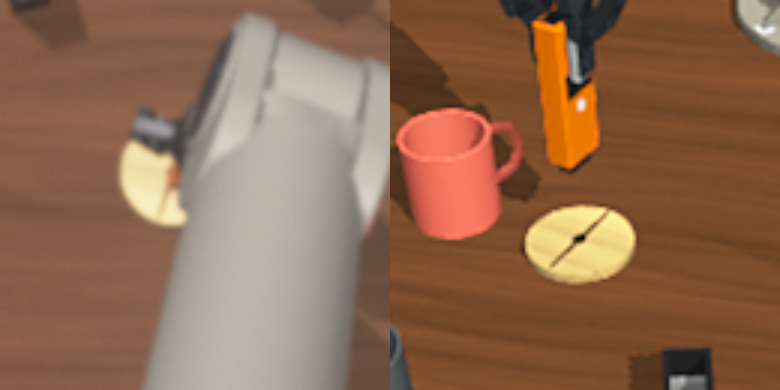

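step_arm --xyz '[[-0.004,0.06,0.001],[-0.004,0.12,0.001],[-0.004,0.18,0.001],[-0.004,0.225,0.001],[-0.004,0.237,0.001],[-0.004,0.237,0.001]]' --rotation '[[0,0.002,0],[0,0.002,0],[0,0.002,0],[0,0.002,0],[0,0.002,0],[0,0.002,0]]'

```text
clock: 7.2
tcp_pos: [0.4636, -0.1703, 0.2802]
orientation: [-1.339, -0.977, 0.979]
contact_force: [0.4, 0.1, -1.2]
grip_width: 0.0236
```

```bash
python3 go.py .4635 -.170 .2674 72.3; python3 - <<'E'
from h import *
from bench import r
o=r.get_obs();s=r.grab_frame("scene")
Rc=R.from_rotvec(s["attitude"]).as_matrix()
def pj(P):
    q=(np.array(P)-s["position"])@Rc;return [round(q[0]/q[2]*s["fx"]+s["cx"],1),round(q[1]/q[2]*s["fy"]+s["cy"],1)]
p=o["tcp_pos"];M=R.from_rotvec(o["orientation"]).as_matrix()
print("bottom casing corners expected",[pj(p+np.array([0,0,-.2514])+M@np.array([a*.012,0,b*.022])) for a in(-1,1) for b in(-1,1)])
print("foot corners expected",[pj(p+np.array([0,0,-.2614])+M@np.array([a*.007,0,b*.013])) for a in(-1,1) for b in(-1,1)], "ctr",pj(p+np.array([0,0,-.2614])))
im=s["pixels"][:,:,::-1]
cv2.imwrite("pics/c5.png",cv2.resize(im[140:210,235:305],(700,560) if 0 else (560,560),interpolation=cv2.INTER_CUBIC))
E
```

```text
t 7.2 p [ 0.4636 -0.1703  0.2802] angx 72.25550977910477 tilt 0.06298053141015617 F [ 0.428  0.059 -1.154] w 0.023589778868830312
shift [0.0008 0.0425 0.0004] rot [-0.0007 -0.0005 -0.0001]
bottom casing corners expected [[np.float64(264.1), np.float64(176.7)], [np.float64(273.6), np.float64(167.7)], [np.float64(271.8), np.float64(179.5)], [np.float64(281.2), np.float64(170.3)]]
foot corners expected [[np.float64(268.0), np.float64(178.4)], [np.float64(273.5), np.float64(173.1)], [np.float64(272.4), np.float64(180.0)], [np.float64(278.0), np.float64(174.6)]] ctr [np.float64(273.0), np.float64(176.5)]
```

View pics/c5.png

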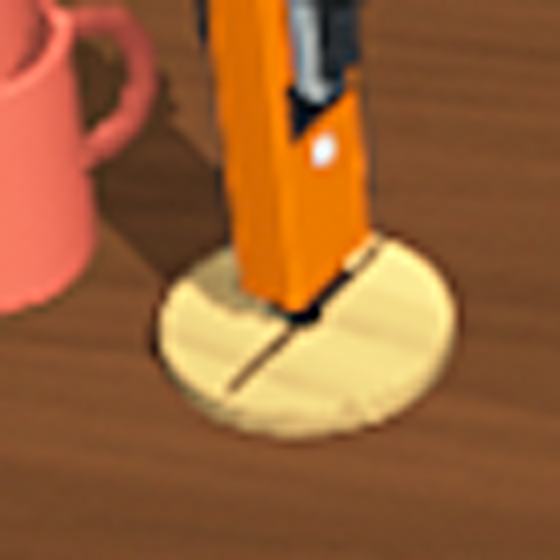

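step_arm --xyz '[[0,0.015,0.003],[0,0.028,0.003],[0,0.036,0.003],[0,0.036,0.003],[0,0.036,0.003],[0,0.036,0.003]]' --rotation '[[0,0,0],[0,0,0],[0,0,0],[0,0,0],[0,0,0],[0,0,0]]'

```text
clock: 8.0
tcp_pos: [0.4628, -0.1701, 0.2698]
orientation: [-1.34, -0.978, 0.978]
contact_force: [0.6, 0.6, 0.1]
grip_width: 0.0232
```

```bash
for i in 1 2 3; do python3 go.py .4627 -.170 .2674 72.3;python3 -c "
from bench import r
r.grab_frame('scene')"; done
```

```text
t 8.0 p [ 0.4628 -0.1701  0.2698] angx 72.25232876769253 tilt 0.020431526963649364 F [0.5632 0.6268 0.0706] w 0.023173881506259084
shift [0.0001 0.0078 0.0004] rot [-0.0002 -0.0005  0.    ]
t 8.05 p [ 0.4628 -0.1701  0.2697] angx 72.24823616207667 tilt 0.02012345081368931 F [0.2899 0.1558 0.5102] w 0.02323355017179623
shift [0.0002 0.0078 0.0004] rot [-0.0002 -0.0006 -0.    ]
t 8.1 p [ 0.4628 -0.1701  0.2697] angx 72.24936159139457 tilt 0.02223191486739791 F [-0.0257  0.8331  0.4986] w 0.023478537831183095
shift [0.0002 0.0076 0.0004] rot [-0.0002 -0.0006 -0.    ]
```

Contact is made with about 2 N of push (the hanging baseline is about −1.6 N). I'll lower a further 2.3 mm.

step_arm --xyz '[[0,0.004,0],[0,0.008,0],[0,0.008,0],[0,0.008,0],[0,0.008,0],[0,0.008,0],[0,0.008,0],[0,0.008,0]]' --rotation '[[0,0,0],[0,0,0],[0,0,0],[0,0,0],[0,0,0],[0,0,0],[0,0,0],[0,0,0]]'

```text
clock: 9.15
tcp_pos: [0.4628, -0.1701, 0.2673]
orientation: [-1.34, -0.978, 0.978]
contact_force: [-0.9, 0.8, 1.4]
grip_width: 0.0232
```

```bash
for i in 1 2 3 4; do python3 go.py .4627 -.170 .2674 72.3|head -1;python3 -c "
from bench import r
import cv2
im=r.grab_frame('scene')['pixels'][:,:,::-1]
cv2.imwrite('pics/c6.png',cv2.resize(im[140:210,235:305],(560,560),interpolation=cv2.INTER_CUBIC))"; done
```

```text
t 9.15 p [ 0.4628 -0.1701  0.2673] angx 72.25161138636088 tilt 0.019595265667943708 F [-0.8814  0.8372  1.4327] w 0.02323783777412206
t 9.2 p [ 0.4628 -0.1701  0.2673] angx 72.25205371547538 tilt 0.02095955102934786 F [-0.4343  0.0598  2.8372] w 0.02388908701556386
t 9.25 p [ 0.4628 -0.1701  0.2673] angx 72.25014620639841 tilt 0.02255674263291061 F [-0.5861  0.856   1.6487] w 0.02351269242371965
t 9.3 p [ 0.4628 -0.1701  0.2673] angx 72.24987751680078 tilt 0.019309238687779093 F [-0.5464  1.0343  1.6839] w 0.023311061101658388
```

View pics/c6.png

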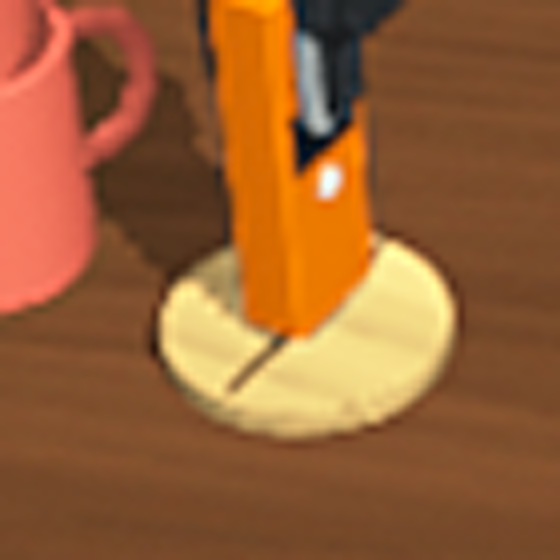

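```bash
python3 - <<'E'
from h import *
from bench import r
s=r.grab_frame("scene")
a=np.radians(162.3);d=np.array([np.cos(a),np.sin(a),0])
for uv in([273,331],):
    p=onz(s,[235+uv[0]/8-.44,140+uv[1]/8-.44],.0160)[0]
    print(p,p+.022*d,p-.022*d)
# coaster still there? line stub end and circle
o=r.get_obs();print(o["clock"],o["tcp_pos"],o["contact_force"],o["qvel"])
E
python3 m.py | grep "scene [RL]"
```

```text
[ 0.4803 -0.1773  0.016 ] [ 0.4593 -0.1706  0.016 ] [ 0.5013 -0.184   0.016 ]
9.4 [ 0.4628 -0.1701  0.2673] [0.9836 0.0972 1.9272] [-0.0005 -0.0006 -0.0006  0.0014 -0.0014 -0.0006 -0.0006]Traceback (most recent call last):
  File "m.py", line 31, in <module>
    c=max(cv2.findContours(org,cv2.RETR_EXTERNAL,cv2.CHAIN_APPROX_NONE)[0],key=cv2.contourArea)
ValueError: max() iterable argument is empty
```

```bash
python3 -c "
from bench import r
print(r.hand_in())
print(r.get_obs()['contact_force'])"
```

```text
the job is handed in; nothing more can be done
None
the job is handed in; nothing more can be done
```

I lifted the meter out of its cradle and set its foot on the dot of the right coaster, the one beside the mug. It is still held there, and the job was handed in at about 9.4 s; no verdict was reported.

Last checks before handing in:
- **Position:** by eye in the scene camera, the foot is about 2 to 3 mm from the dot; the limit is 8 mm. The two cameras themselves disagreed by about 3 mm on where the dot is.
- **Alignment:** I aimed the broad side at 162.3°; the two views put the line at 161.6° and 163.1°. In the picture the line comes out centred under the casing.
- **Upright:** the tool's tilt was about 0.02°.
- **Press:** the push is about 3.5 N, averaged from noisy force readings. From the tool's height, the foot should be about 4 mm in.
- **Grip and stillness:** the fingers hold at about 23.5 mm opening, and the arm was still.

My final script to re-measure how far the coasters had moved failed: it stopped looking for the meter in its old place. In the last picture, the mug and its coaster look the same as in the one taken before pressing. I did not look again at the bell, its coaster, the pencil cup or the eraser; the meter was never moved over the bell's coaster.

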